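Fit the tube die set to the clay extruder barrel

ROBOT

A 6-joint arm with a two-finger parallel gripper is mounted at the origin on the work surface. World frame = base frame: x ahead of the robot, y to its left, z up, the work surface at z = 0. Lengths are in mm, angles in rad, forces in N, time in s.
With the tool pointing down it reaches from about 350 to 975 mm from the base axis. Payload 7.1 kg.
Tool frame: the origin (TCP) lies at the very end of the fingers, on their centre line; the grasp point (between the pads) lies 19 mm behind it; x points along the fingers, y is the direction in which the jaws open and shut, and the axes are right-handed (so a half turn about x gives the same grasp; the last joint's range is limited). The gripper opens to 88 mm and grips with 3 to 60 N. Pads are 20 mm wide; open, the fingers measure 115 mm over their backs; the gripper's body (75 mm by 178 mm) begins 61 mm behind the grasp point.
Start: joints at [-0.019, 0.423, 1.63, -0, 1.089, -0.019], TCP at [624.984, 0.026, 222.675] pointing down, gripper open.
Joint ranges: [-3, 3], [-0.9, 2.11], [0.09, 2.58], [-1.31, 4.45], [0.11, 2.69], [-2.54, 2.54]. Speed limits (rad/s): [2.39, 2.39, 3.01, 3.14, 3.14, 3.14].

INTERFACE

Orientations are given as a rotation vector (axis times angle).
In Python, from workcell import ctrl gives the robot as it stands. The module is installed in compiled form; this text tells all that it offers.
- The arm moves only by the tool carry_out, never from a script. Its argument "commands" is a list of rows, each a list of 6 numbers: the shift along the tool's x, y, z in m, then the turn, a rotation vector about the tool's x, y, z in degrees. In form: [[tx, ty, tz, rx, ry, rz], ...]. A call has 1 to 8 rows; each row shifts and turns the pose as measured when the row begins, along the tool's axes as they then stand; what a row does not reach is not made up. A row lasts 1/8 s, in which the tool goes at most 62.5 mm and 10.7 degrees, less where a joint would pass 70% of its speed; a pose out of reach is approached as far as the arm can. A call with a gripper value outside its range is refused whole. "grip" is the closure, from 0 (fully open) to 1 (shut), set as the call begins (left out, the last holds). The fingers move at their own pace and stop on an object; the grip force is fixed at half the most. Time passes only in rows, so rows that do not move let the fingers close. It gives the time, the measured TCP pose, the force and the opening at its end, in the units of the state.
- ctrl.get_obs(): the state, without advancing time (a new reading comes with each control period).
- ctrl.get_image(name): name is "scene" or "side" or "wrist"; returns a dict with "pixels" (480x640x3 uint8, blue, green, red), "intrinsics" (3x3 intrinsics, pixels), "dist_coeffs" ([k1, k2, p1, p2, k3] as OpenCV has them; the pictures are not rectified), "rvec" (rotation vector, rad) and "tvec" (3), from world to camera coordinates, as OpenCV has them. Camera axes: x right, y down, z forward; pixel columns grow to the right and rows downward; lengths in mm; the calibration is good to about 2 mm. A picture is of the moment at which its call begins. There is no depth.
- ctrl.close_job(): hands the job in, once; it reports no verdict.
The state is a dict: "t": time; "qpos": joint angles; "qvel": joint speeds; "joint_torque": joint torques, N m; "ee_pos": TCP position; "orientation": TCP orientation; "ft_force": force on the tool from outside, world axes, zero at the start; "moment": the same for the moment, N m; "width": finger opening in mm.
Only numpy, scipy, OpenCV 4.12 (cv2) and the standard library are available. Lean on these libraries where they do the work, as an engineer would, in place of code of your own. Each camera call takes 0.05 s, during which the arm holds its last target. There are 200 camera calls.

TASK

Set the clay extruder up for pulling tube: into the mouth of the upright barrel lower the core carrier, core up, then the tube die, nozzle up, over the core onto the carrier. Then set the retaining ring on the barrel and screw it clockwise, fully down and firmly tight, so that it clamps the die. Leave the spare flat die and the other things on the table where they are.

Things in the scene. Friction and masses are not known exactly. Their poses are not given: they have to be found in the camera images.
- barrel_mouth (a point): Aluminium extruder barrel fixed upright in a grey bench stand (base 150 x 130 mm), mouth up. The point is the centre of the mouth's rim, 150 mm above the table; z up. The bore is 67 mm wide and 18 mm deep, down to a flat shoulder on which the core carrier sits. Outside, the mouth measures 75 mm over the wall and 88 mm over its thread.
- thread_start (a point): The barrel's outside thread: coarse, right-hand, three starts, 36 mm lead a turn; 5 mm ridges that begin at the rim and run down clockwise (from above), each 210 degrees round. The point is one start, on the rim 41 mm from the barrel's axis, along +x of this frame and of barrel_mouth's; the other two are 120 degrees to either side.
- carrier_mid (a point): Core carrier, loose, steel: spoked disc 64 mm across and 12 mm high, a round core 18 mm across standing up from its middle; 58 mm high overall. The point is on its axis half-way up, 29 mm over its underside; z is the axis, core up. Stands on the table, core up. Grip the core. It fits the bore with 1.5 mm to spare all round.
- tube_die_mid (a point): Tube die, loose, steel: flange 64 mm across and 8 mm thick, a round nozzle (38 mm outside, 30 mm bore) standing 38 mm up from it; 46 mm high overall. The point is on its axis half-way up, 23 mm over its underside; z is the axis, nozzle up. Stands on the table so. Grip the nozzle. On the carrier, its flange stands 2 mm above the barrel's rim.
- ring_mid (a point): Retaining ring, loose, cast aluminium: round skirt 100 mm across, 24 mm high, and on it a hollow hexagonal nose; 44 mm hole; 58 mm high overall. The point is on its axis half-way up, 29 mm over the skirt's underside; z is the axis, nose up. Lies on the table so. At 0, 120 and 240 degrees from +x it has thread lugs inside the skirt's lower edge and, outside, a boss (107 mm over these).
- ring_nose (a point): Middle of the ring's hexagonal nose, where it is gripped: 41 mm over the skirt's underside. The nose is 58 mm across flats, 34 mm high; its flats face 0, 60, 120.. degrees from +x. Home, this point is 25 mm above the barrel's rim (ring_mid 13 mm), the skirt's underside 16 mm below the rim, and the ring presses on the die's flange; firmly tight is 1 to 2 N m.
- ring_lug (a point): One of the ring's three lugs (5 mm high, 12 mm long), on its +x. Set on the barrel with lugs some 15 degrees counter-clockwise of the thread starts, the ring drops till its underside is about 11 mm below the rim; then about 70 degrees (1.2 rad) clockwise takes it 5 mm down and tight (the last 20 only take up play, then it resists sharply). At other angles it rests higher and turns farther.
- flat_die: Spare flat die, bystander: steel disc 64 mm across and 10 mm thick with a toothed opening and no nozzle, lying on the table. Origin at the centre of its underside.
- plunger: Extruder plunger, bystander, lying on the table behind the barrel: 260 mm long, white disc at one end, wooden handle at the other. Origin under its middle.
- bowl: Fired grey bowl, bystander, 150 mm across and 60 mm high, on the robot's right. Origin at the centre of its underside.
- water_pot: Empty white pot, bystander, 100 mm across and 95 mm high, on the robot's left. Origin at the centre of its underside.
- knife: Knife with a yellow handle, bystander, 205 mm long, lying on the table on the robot's right. Origin at its middle.
- rib: Wooden rib, bystander, a flat piece 100 x 52 x 6 mm lying on the table on the robot's left. Origin at its middle.
Things that resemble listed ones, but are neither listed nor needed, are in the scene too. What is shaped like the part that bears tube_die_mid but blue is not meant.

How it is judged (in metres and radians):
On the way, in this order (a step that is already met when the one before it is completed fails the run):
1. the core carrier sits on the barrel's shoulder, core up, let go (horizontal distance between carrier_mid and barrel_mouth below 0.004 m and z of carrier_mid in the frame of barrel_mouth below 0.013 m and angle between carrier_mid's own z axis and vertical below 0.06 rad and contact force between the fingers and carrier below 0.1 N), for 0.2 s.
2. the tube die sits on the carrier, nozzle up, round the core, let go (horizontal distance between tube_die_mid and barrel_mouth below 0.004 m and z of tube_die_mid in the frame of barrel_mouth below 0.019 m and angle between tube_die_mid's own z axis and vertical below 0.06 rad and contact force between the fingers and tube_die below 0.1 N), for 0.2 s.
At the end, for the whole second after the job is handed in: Carrier on the shoulder, tube die on it: each centred within 4 mm, level within 0.05 rad, at most 2 mm above its seat. Ring centred within 4 mm, level within 0.04 rad, its middle at most 14.5 mm above the rim (home: 13), still, and pressing on the die with over 7 N (its weight is under 4 N) (horizontal distance between each of carrier_mid, tube_die_mid, ring_mid and barrel_mouth below 0.004 m and z of carrier_mid in the frame of barrel_mouth below 0.013 m and angle between each of carrier_mid, tube_die_mid's own z axis and vertical below 0.05 rad and z of tube_die_mid in the frame of barrel_mouth below 0.019 m and z of ring_mid in the frame of barrel_mouth below 0.0145 m and angle between ring_mid's own z axis and vertical below 0.04 rad and contact force between ring and tube_die above 7 N and linear speed of ring below 0.01 m/s); the robot touches nothing.
It fails at once if the spare flat die or another bystander is moved by more than 30 mm (distance of any of flat_die, plunger, bowl, water_pot, knife, rib from where it was at the start of the episode above 0.03 m).
It also fails if it takes over 72 s, if anything falls off the work surface, if the arm or the gripper's body presses on something with over 40 N, if the wrist force passes 120 N, or if a joint passes its speed limit or range.

## Working session

There is one attempt and no reset: what is moved stays moved. The work goes in short steps, Python scripts to look and compute and a tool call to move; the robot and the scene stay as the last step left them, time stands still between calls to the robot, and variables do not carry over. Pictures are saved under pics/ and viewed, about 8 in all and at most 12, crops included, and the job is handed in when it is done.

Besides the shell and the picture viewer there is one more tool, called as name(argument=value, ...) on one line, values as JSON. carry_out: Moves the arm, as the interface text tells. Its arguments: {"type":"object","properties":{"commands":{"type":"array"},"grip":{"type":"number"}},"required":["commands"]}

```bash
mkdir -p pics
cat > h.py <<'E'
import numpy as np, cv2
from scipy.spatial.transform import Rotation as R
from workcell import ctrl
def snap(n,fn):
    im=ctrl.get_image(n); cv2.imwrite(f'pics/{fn}.png',im['pixels']); np.save(f'pics/{fn}.npy',{k:v for k,v in im.items() if k!='pixels'},allow_pickle=True); return im
def load(fn): 
    return np.load(f'pics/{fn}.npy',allow_pickle=True).item()
def a(c,k): return np.array(c[k],float)
def ray(c,uv,z):
    p=cv2.undistortPoints(np.array([[uv]],float),a(c,'intrinsics'),a(c,'dist_coeffs'))[0,0]
    M=cv2.Rodrigues(a(c,'rvec'))[0]; t=a(c,'tvec').ravel()
    o=-M.T@t; d=M.T@np.array([p[0],p[1],1]); return o+d*(z-o[2])/d[2]
def proj(c,P): return cv2.projectPoints(np.array(P,float).reshape(-1,1,3),a(c,'rvec'),a(c,'tvec'),a(c,'intrinsics'),a(c,'dist_coeffs'))[0][:,0]
def st():
    o=ctrl.get_obs(); print({k:np.round(o[k],3) for k in('t','qpos','ee_pos','orientation','ft_force','moment','width')}); return o
E
python3 - <<'E'
from h import *
for n in('scene','side','wrist'): 
    c=snap(n,n+'0'); M=cv2.Rodrigues(a(c,'rvec'))[0]; print(n,-M.T@a(c,'tvec').ravel(),M[2])
o=st(); print(R.from_rotvec(o['orientation']).as_matrix().round(3))
E
```

```text
scene [1328.64736817 -530.77874958 1082.35143309] [-0.55713595  0.3944666  -0.73075005]
side [ 498.10045683 1074.15907211 1029.38893742] [ 0.05325705 -0.76435554 -0.64259186]
wrist [625.73783244  81.33743472 385.17584036] [ 6.54158545e-04 -2.95002754e-01 -9.55496178e-01]
{'t': np.float64(0.15), 'qpos': array([-0.019,  0.424,  1.63 , -0.   ,  1.089, -0.019]), 'ee_pos': array([6.24584e+02, 3.80000e-02, 2.22083e+02]), 'orientation': array([ 1.209,  1.21 , -1.21 ]), 'ft_force': array([0.017, 0.515, 0.033]), 'moment': array([ 0.027,  0.03 , -0.01 ]), 'width': np.float64(87.904)}
[[-0.001  1.    -0.   ]
 [ 0.    -0.    -1.   ]
 [-1.    -0.001 -0.   ]]
```

View pics/scene0.png

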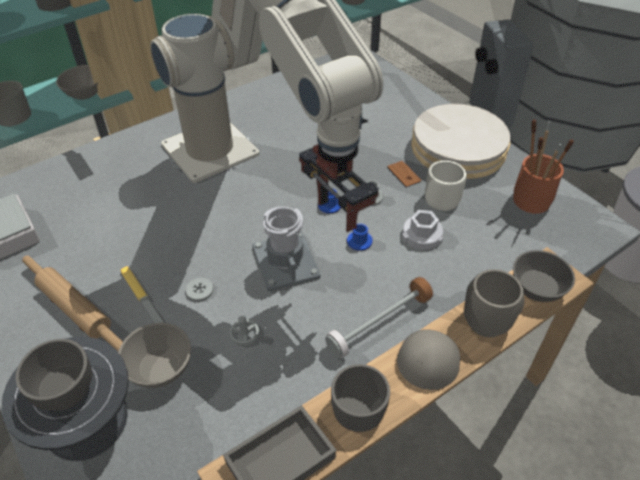

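View pics/side0.png

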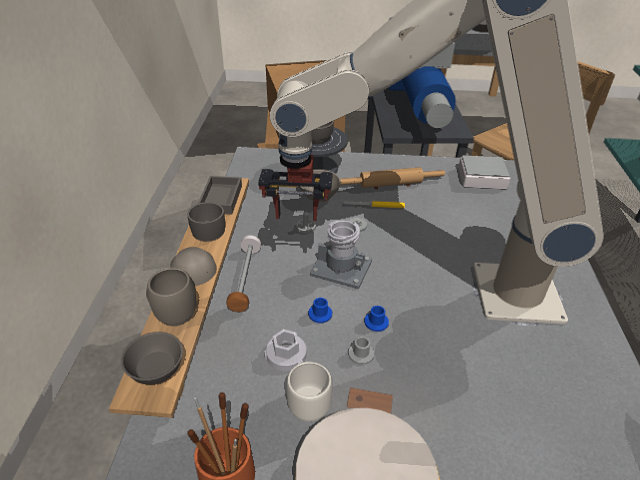

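The scene view shows the barrel mouth at about (284,213), the carrier at (245,332), the flat die at (200,289), the ring at (423,228) and blue dies at (330,203) and (360,237). The side view shows the mouth at (342,230), blue dies at (320,310) and (376,318), a grey tube die at (361,348) and the ring at (286,347). 

Candidates for the tube die are grey (361,348) and blue (320,310) and (376,318); I choose the grey one. For the carrier, the candidates are scene (245,332), which has a core, and (200,289), which is flat; I choose the one with the core. Next, close crops.

Run:
```python
from h import *
s=cv2.imread('pics/side0.png'); c=cv2.imread('pics/scene0.png')
def cr(i,x,y,w,h,k): return cv2.resize(i[y:y+h,x:x+w],None,fx=k,fy=k,interpolation=cv2.INTER_CUBIC)
# side A: ring+die x255-395,y325-375 ; side mouth ; scene carrier ; scene ring ; scene mouth
A=cr(s,260,325,130,50,6)      #780x300
B=cr(s,310,215,65,50,6)       #390x300
C=cr(c,215,310,65,50,6)       #390x300
cv2.imwrite('pics/cropA.png',np.vstack([A,np.hstack([B,C])]))
D=cr(c,395,200,65,50,6);E=cr(c,255,200,65,50,6)
F=cr(s,285,200,65,50,6)
G=cr(c,345,170,65,50,6)
cv2.imwrite('pics/cropB.png',np.vstack([np.hstack([D,E]),np.hstack([F,G])]))
```

```text
(no output)
```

View pics/cropA.png

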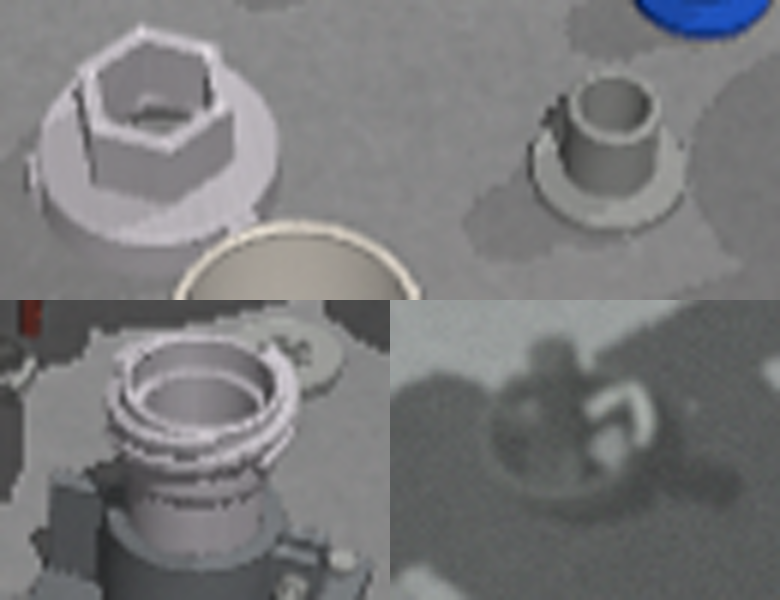

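View pics/cropB.png

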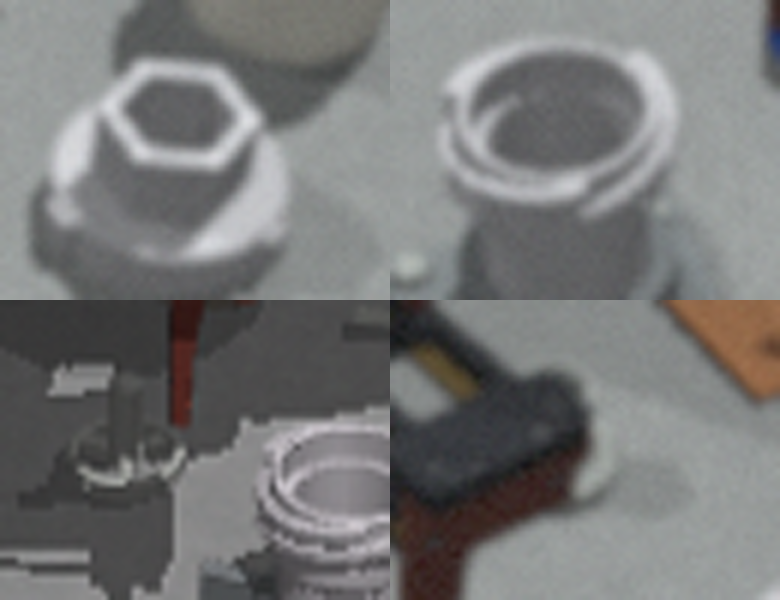

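```bash
cat >> h.py <<'E'
def tri(obs):  # [(cam,uv)]
    A=[];b=[]
    for c,uv in obs:
        o=ray(c,uv,1000.);d=ray(c,uv,0.)-o;d/=np.linalg.norm(d);P=np.eye(3)-np.outer(d,d);A.append(P);b.append(P@o)
    return np.linalg.solve(sum(A),sum(b))
E
python3 - <<'E'
from h import *
S=load('side0');C=load('scene0')
k=lambda x0,y0,x,y:(x0+(x+.5)/6-.5,y0+(y+.5)/6-.5)
for n,s,c,z in [('die',k(260,325,612,106),None,46),('ring',k(260,325,155,88),k(395,200,183,112),58),('mouth',k(310,215,201,84),k(255,200,167,110),150),('carr',k(285,200,125,75),k(215,310,163,45),58)]:
    print(n,'side',ray(S,s,z).round(1),*(( 'scene',ray(C,c,z).round(1),'tri',tri([(S,s),(C,c)]).round(1)) if c else ()))
# thread starts etc directions, side crop
for n,s,z in [('hexv',(145,28),58),('hexv',(230,118),58),('hexv',(168,150),58),('hexv',(92,128),58),('hexv',(80,70),58),('hexv',(212,58),58),('bossR',(252,218),14),('bossL',(35,172),14)]:
    print(n,ray(S,k(260,325,*s),z).round(1))
W=load('wrist0')
for P in [(0,0,0)]: pass
print(a(W,'intrinsics').round(0))
E
```

```text
die side [439.3 256.4  46. ]
ring side [623.3 273.1  58. ] scene [625.1 273.9  58. ] tri [624.1 273.7  58. ]
mouth side [500.6 -54.6 150. ] scene [502.3 -57.6 150. ] tri [500.7 -56.7 148.3]
carr side [ 623.4 -246.9   58. ] scene [ 622.5 -242.9   58. ] tri [ 623.5 -243.6   60.1]
hexv [631.2 242.2  58. ]
hexv [591.7 285.7  58. ]
hexv [614.4 303.7  58. ]
hexv [645.7 295.5  58. ]
hexv [654.6 266.5  58. ]
hexv [602.2 255.6  58. ]
bossR [581.8 300.2  14. ]
bossL [672.4 284.8  14. ]
[[364.   0. 318.]
 [  0. 364. 233.]
 [  0.   0.   1.]]
```

carry_out(commands=[[-0.02, -0.042, 0.019, 0, 0, 0], [-0.02, -0.042, 0.019, 0, 0, 0], [-0.02, -0.042, 0.019, 0, 0, 0], [0, 0, 0, 0, 0, 0]])

```text
t: 0.65
ee_pos: [494.6, -58.1, 281.7]
orientation: [1.206, 1.213, -1.212]
ft_force: [0.8, 1.0, 0.7]
width: 87.5
```

Run:
```python
from h import *
c=snap('wrist','w1');st()
S=load('side0')
p=proj(c,[[500.7,-56,150]])[0];print(p)
x,y=int(p[0]-100),int(p[1]-75);x=max(x,0);y=max(y,0);print(x,y)
cv2.imwrite('pics/w1c.png',cv2.resize(c['pixels'][y:y+150,x:x+200],None,fx=4,fy=4,interpolation=cv2.INTER_CUBIC))
```

```text
{'t': np.float64(0.7), 'qpos': array([-0.139,  0.169,  1.842, -0.   ,  1.135, -0.141]), 'ee_pos': array([495.761, -57.676, 281.168]), 'orientation': array([ 1.206,  1.213, -1.211]), 'ft_force': array([-0.362,  0.093, -0.121]), 'moment': array([-0.01 ,  0.001,  0.01 ]), 'width': np.float64(87.917)}
[324.03542677 219.40291671]
224 144
```

View pics/w1c.png

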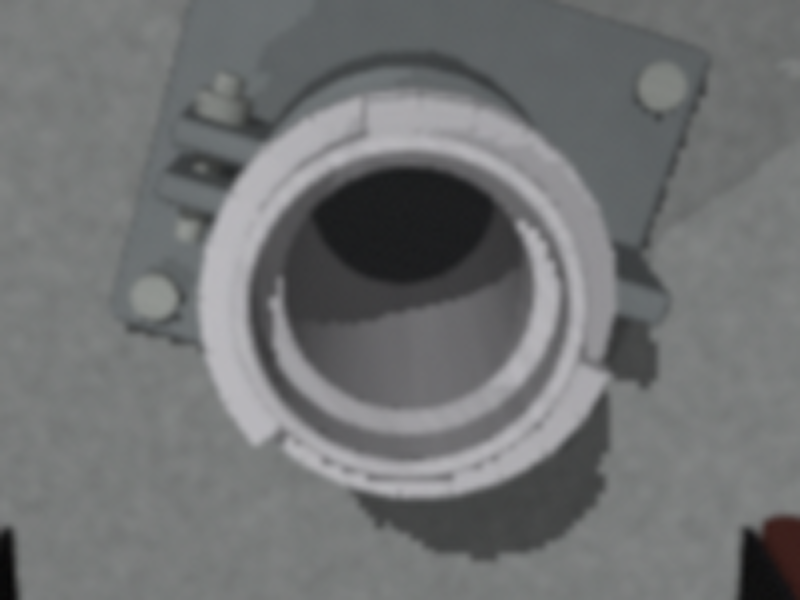

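The wrist crop shows the mouth's rim centred near (409,306). The three thread starts are at (600,372), (363,110) and (265,437).

Run:
```python
from h import *
W=load('w1')
k=lambda x,y:(224+(x+.5)/4-.5,144+(y+.5)/4-.5)
pts=[ray(W,k(*p),150)[:2] for p in [(250,300),(568,300),(409,150),(410,461)]]
print(np.round(pts,1), np.mean([pts[0][0],pts[1][0]]),np.mean([pts[2][1],pts[3][1]]))
c=np.array([np.mean([pts[0][0],pts[1][0]]),np.mean([pts[2][1],pts[3][1]])])
for p in [(600,372),(363,110),(265,437)]:
    d=ray(W,k(*p),149)[:2]-c; print(np.linalg.norm(d).round(1),np.degrees(np.arctan2(d[1],d[0])).round(1))
S=load('side0');k2=lambda x0,y0,x,y:(x0+(x+.5)/6-.5,y0+(y+.5)/6-.5)
for cc in[(623.7,273.5)]:
  for s,z in [((145,28),58),((230,118),58),((168,150),58),((92,128),58),((80,70),58),((212,58),58),((252,218),14),((35,172),14)]:
    d=ray(S,k2(260,325,*s),z)[:2]-cc;print('ring',np.linalg.norm(d).round(1),np.degrees(np.arctan2(d[1],d[0])).round(1))
```

```text
[[469.  -55.4]
 [535.5 -55.3]
 [502.  -23.9]
 [502.7 -91.4]] 502.22176202114474 -57.62443902803652
43.1 -18.7
42.7 102.9
42.1 -137.2
ring 32.2 -76.5
ring 34.2 159.2
ring 31.6 107.1
ring 31.1 45.0
ring 31.7 -12.8
ring 28.0 -140.2
ring 49.7 147.5
ring 50.0 13.1
```

carry_out(commands=[[0.02, 0.04, 0.058, 0, 0, 0], [0.02, 0.04, 0.058, 0, 0, 0], [0.02, 0.04, 0.058, 0, 0, 0], [0, 0.008, 0.012, 0, 0, 0], [0, 0, 0, 0, 0, 0]])

```text
t: 1.32
ee_pos: [613.0, -219.3, 224.3]
orientation: [1.205, 1.216, -1.207]
ft_force: [-0.4, 0.0, -0.4]
width: 88.0
```

Run:
```python
from h import *
c=snap('wrist','w2');st()
p=proj(c,[[623.5,-244,58]])[0];print(p)
x,y=int(p[0]-100),int(p[1]-75);print(x,y)
cv2.imwrite('pics/w2c.png',cv2.resize(c['pixels'][y:y+150,x:x+200],None,fx=4,fy=4,interpolation=cv2.INTER_CUBIC))
```

```text
{'t': np.float64(1.375), 'qpos': array([-3.620e-01,  4.610e-01,  1.565e+00,  1.000e-03,  1.121e+00,
       -3.680e-01]), 'ee_pos': array([ 612.432, -218.668,  224.27 ]), 'orientation': array([ 1.205,  1.217, -1.207]), 'ft_force': array([ 0.126,  0.219, -0.669]), 'moment': array([-0.032,  0.014,  0.007]), 'width': np.float64(87.696)}
[327.88299852 237.68527054]
227 162
```

View pics/w2c.png

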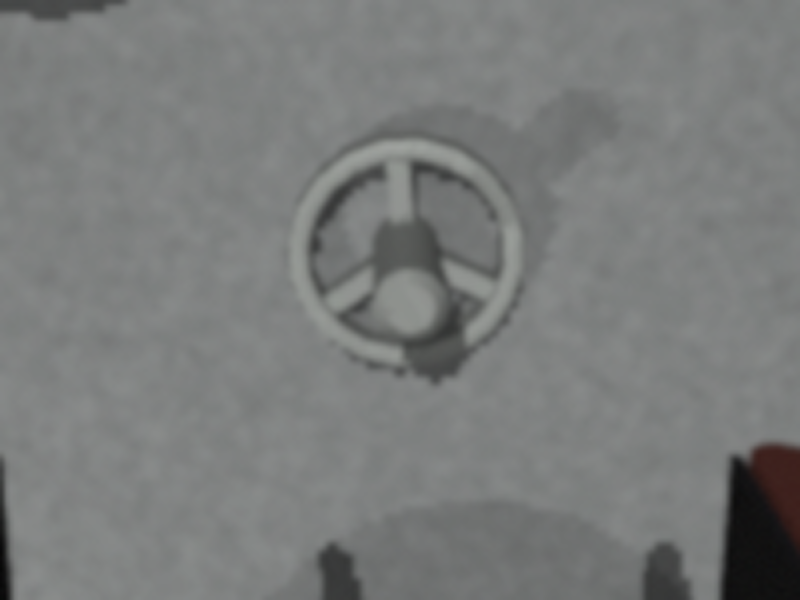

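The carrier is alone in the crop: disc centred about (407,252), core top about (412,302).

Run:
```python
from h import *
W=load('w2')
k=lambda x,y:(227+(x+.5)/4-.5,162+(y+.5)/4-.5)
print('core',ray(W,k(412,301),58).round(1))
p=[ray(W,k(*q),12) for q in [(291,250),(523,250),(407,136),(407,367)]]
print('disc',(p[0][0]+p[1][0])/2,(p[2][1]+p[3][1])/2,p[1][0]-p[0][0],p[3][1]-p[2][1])
o=ctrl.get_obs();M=R.from_rotvec(o['orientation']).as_matrix();print(M.round(4))
```

```text
core [ 625.1 -243.2   58. ]
disc 625.1165137457788 -244.68536963169515 62.074411020095226 -64.24322984361902
[[-0.0046  1.      0.0057]
 [ 0.0026  0.0057 -1.    ]
 [-1.     -0.0046 -0.0027]]
```

carry_out(commands=[[0.02, 0.0125, 0.025, 0, 0, 0], [0.045, 0, 0, 0, 0, 0], [0.045, 0, 0, 0, 0, 0], [0.03, 0, 0, 0, 0, 0], [0, 0, 0, 0, 0, 0]])

```text
t: 2.0
ee_pos: [625.2, -235.6, 85.5]
orientation: [1.201, 1.217, -1.199]
ft_force: [0.0, -0.2, -0.0]
width: 87.5
```

```bash
cat >> h.py <<'E'
def to(P):
    o=ctrl.get_obs();M=R.from_rotvec(o['orientation']).as_matrix();e=np.array(o['ee_pos'])
    d=M.T@(np.array(P)-e)
    yaw=np.degrees(np.arctan2(M[1,1],M[0,1]))
    # level correction: rotate tool x onto -z
    v=M.T@np.array([0,0,-1.]); rv=np.cross([1,0,0],v)
    print('t',o['t'],'at',e.round(1),'shift mm (tool)',d.round(1),'jaw yaw',yaw.round(2),'level rot deg',np.degrees(rv).round(2),'F',np.round(o['ft_force'],1),'M',np.round(o['moment'],2),'w',round(float(o['width']),1),'q6',round(float(o['qpos'][5]),2))
E
python3 -c "
from h import *
to([625,-244,30])"
```

```text
t 2.0 at [ 625.2 -235.6   85.5] shift mm (tool) [55.5 -0.3  8.5] jaw yaw 0.74 level rot deg [ 0.   -0.13  0.02] F [ 0.  -0.2 -0. ] M [ 0.05  0.02 -0.03] w 87.5 q6 -0.39
```

carry_out(commands=[[0.005, 0, 0.009, 0, 0, 0], [0.025, 0, 0, 0, 0, 0], [0.025, 0, 0, 0, 0, 0], [0, 0, 0, 0, 0, 0]])

```text
t: 2.5
ee_pos: [629.9, -245.8, 37.2]
orientation: [1.201, 1.207, -1.192]
ft_force: [-0.3, -0.7, 0.7]
width: 87.6
```

```bash
python3 -c "
from h import *
to([625,-244,30])"
```

```text
t 2.5 at [ 629.9 -245.8   37.2] shift mm (tool) [ 7.2 -4.9 -1.9] jaw yaw 0.86 level rot deg [ 0.    0.12 -0.57] F [-0.3 -0.7  0.7] M [-0.02 -0.02 -0.02] w 87.6 q6 -0.41
```

carry_out(commands=[[0.007, -0.005, -0.002, 0, 0, -0.6], [0, 0, 0, 0, 0, 0], [0, 0, 0, 0, 0, 0]])

```text
t: 2.88
ee_pos: [626.9, -244.9, 34.0]
orientation: [1.197, 1.21, -1.197]
ft_force: [0.6, 0.1, 0.4]
width: 87.6
```

```bash
python3 -c "
from h import *
to([625,-244,30]);to([625,-244,30])"
```

```text
t 2.875 at [ 626.9 -244.9   34. ] shift mm (tool) [ 4.  -1.9 -0.9] jaw yaw 0.86 level rot deg [ 0.    0.25 -0.23] F [0.6 0.1 0.4] M [ 0.   -0.02  0.02] w 87.6 q6 -0.4
t 2.875 at [ 626.9 -244.9   34. ] shift mm (tool) [ 4.  -1.9 -0.9] jaw yaw 0.86 level rot deg [ 0.    0.25 -0.23] F [0.6 0.1 0.4] M [ 0.   -0.02  0.02] w 87.6 q6 -0.4
```

carry_out(commands=[[0.007, -0.003, -0.001, 0, 0.3, -0.4], [0, 0, 0, 0, 0, 0]])

```text
t: 3.12
ee_pos: [624.0, -244.0, 27.2]
orientation: [1.197, 1.219, -1.2]
ft_force: [0.8, -0.1, -0.0]
width: 88.0
```

carry_out(commands=[[0, 0, 0, 0, 0, 0], [0, 0, 0, 0, 0, 0], [0, 0, 0, 0, 0, 0], [0, 0, 0, 0, 0, 0], [0, 0, 0, 0, 0, 0], [0, 0, 0, 0, 0, 0]], grip=1)

```text
t: 3.88
ee_pos: [624.1, -244.0, 27.2]
orientation: [1.197, 1.219, -1.2]
ft_force: [0.3, -0.8, 0.4]
width: 30.9
```

```bash
python3 -c "
from h import *
to([625,-244,30])"
```

```text
t 3.875 at [ 624.1 -244.    27.2] shift mm (tool) [-2.8  0.9 -0. ] jaw yaw 0.86 level rot deg [ 0.   -0.05  0.15] F [ 0.3 -0.8  0.4] M [-0.03  0.02 -0.02] w 30.9 q6 -0.41
```

carry_out(commands=[[0, 0, 0, 0, 0, 0], [0, 0, 0, 0, 0, 0], [0, 0, 0, 0, 0, 0], [-0.03, 0, 0, 0, 0, 0], [-0.05, 0, 0, 0, 0, 0], [-0.05, 0, 0, 0, 0, 0], [-0.05, 0, 0, 0, 0, 0]])

```text
t: 4.75
ee_pos: [620.8, -242.6, 205.0]
orientation: [1.195, 1.232, -1.206]
ft_force: [-0.1, -0.2, -1.9]
width: 17.3
```

```bash
python3 -c "
from h import *
to([502.2,-57.6,200])"
```

```text
t 4.75 at [ 620.8 -242.6  205. ] shift mm (tool) [   7.9 -115.7 -186.7] jaw yaw 0.86 level rot deg [ 0.   -0.36  0.86] F [-0.1 -0.2 -1.9] M [ 0.03 -0.05 -0.05] w 17.3 q6 -0.41
```

carry_out(commands=[[0, -0.03, -0.049, 0, -0.3, 0.5], [0, -0.03, -0.049, 0, 0, 0.3], [0, -0.03, -0.049, 0, 0, 0], [0, -0.025, -0.039, 0, 0, 0]])

```text
t: 5.25
ee_pos: [504.1, -57.1, 209.7]
orientation: [1.205, 1.204, -1.195]
ft_force: [0.6, -0.3, -1.7]
width: 17.2
```

```bash
python3 -c "
from h import *
to([502.2,-57.6,200])"
```

```text
t 5.25 at [504.1 -57.1 209.7] shift mm (tool) [ 9.7 -2.   0.5] jaw yaw 0.6 level rot deg [ 0.    0.17 -0.63] F [ 0.6 -0.3 -1.7] M [-0.06 -0.02 -0.02] w 17.2 q6 -0.14
```

carry_out(commands=[[0.006, -0.002, 0.001, 0, 0.2, -0.6], [0, 0, 0, 0, 0, 0]])

```text
t: 5.5
ee_pos: [500.1, -56.0, 203.5]
orientation: [1.199, 1.217, -1.199]
ft_force: [-0.3, 0.6, -2.9]
width: 17.9
```

```bash
python3 -c "
from h import *
to([502.2,-57.6,200])
c=snap('wrist','w3');to([502.2,-57.6,200])
p=proj(c,[[502,-57.6,165]])[0];print(p)
x,y=int(p[0]-100),int(p[1]-75);print(x,y)
cv2.imwrite('pics/w3c.png',cv2.resize(c['pixels'][y:y+150,x:x+200],None,fx=4,fy=4,interpolation=cv2.INTER_CUBIC))
"
```

```text
t 5.5 at [500.1 -56.  203.5] shift mm (tool) [3.5 2.  1.6] jaw yaw 0.8 level rot deg [ 0.   -0.05  0.05] F [-0.3  0.6 -2.9] M [-0.07 -0.03 -0.06] w 17.9 q6 -0.15
t 5.55 at [500.3 -56.1 203.6] shift mm (tool) [3.6 1.9 1.5] jaw yaw 0.77 level rot deg [ 0.   -0.06  0.05] F [-1.1  0.3 -3.1] M [ 0.06  0.01 -0.05] w 17.6 q6 -0.15
[318.79623182 266.01493602]
218 191
```

View pics/w3c.png

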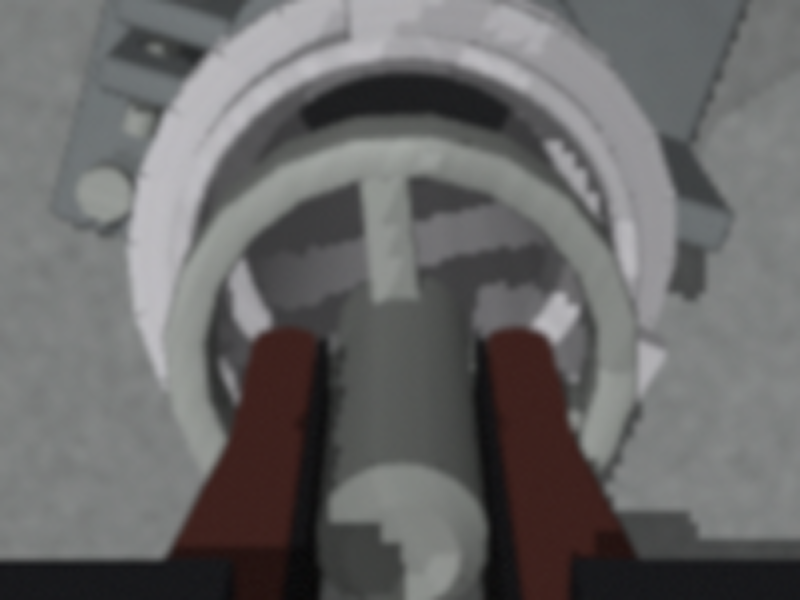

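The carrier hangs level between the fingers over the mouth. Disc top spans x 166–638, its far edge is at y≈142, and the core top is about (404,542).

Run:
```python
from h import *
W=load('w3')
k=lambda x,y:(218+(x+.5)/4-.5,191+(y+.5)/4-.5)
print('far edge',ray(W,k(402,141),188.6)[:2]+[0,32]); l,r=[ray(W,k(x,345),188.6) for x in(166,638)];print('x',(l+r)/2,r-l)
print('core',ray(W,k(404,542),234.6).round(1))
# mouth check: inner rim visible far edge y ; rim outer wall left
print('mouth far',ray(W,k(405,60),150)[:2]+[0,33.5], 'x',(ray(W,k(129,245),147)+ray(W,k(677,245),147))/2)
```

```text
far edge [501.13385042   6.05058611]
x [501.52188059 -54.11862896 188.6       ] [62.65388101  0.80633547  0.        ]
core [501.7 -55.7 234.6]
mouth far [501.6282041    9.30186333] x [501.767191   -55.21482729 147.        ]
```

carry_out(commands=[[0.012, 0.0005, 0.0003, 0, 0, 0], [0.012, 0, 0, 0, 0, 0], [0, 0, 0, 0, 0, 0]])

```text
t: 5.92
ee_pos: [501.9, -58.3, 177.3]
orientation: [1.202, 1.215, -1.202]
ft_force: [-1.0, 0.3, -1.7]
width: 17.4
```

```bash
python3 -c "
from h import *
to([500.8,-56.3,159])"
```

```text
t 5.925 at [501.9 -58.3 177.3] shift mm (tool) [18.3 -1.1 -2. ] jaw yaw 0.61 level rot deg [ 0.   -0.05  0.05] F [-1.   0.3 -1.7] M [0.07 0.01 0.05] w 17.4 q6 -0.15
```

carry_out(commands=[[-0.002, -0.0015, -0.003, 0, 0, 0], [0, 0, 0, 0, 0, 0]])

```text
t: 6.18
ee_pos: [500.4, -55.5, 179.2]
orientation: [1.202, 1.216, -1.202]
ft_force: [0.6, 0.1, -2.2]
width: 17.4
```

```bash
python3 -c "
from h import *
to([500.8,-56.3,159])"
```

```text
t 6.175 at [500.4 -55.5 179.2] shift mm (tool) [20.2  0.4  0.8] jaw yaw 0.58 level rot deg [ 0.   -0.05  0.08] F [ 0.6  0.1 -2.2] M [-0.03 -0.01 -0.02] w 17.4 q6 -0.15
```

carry_out(commands=[[0.006, 0.0003, 0.0008, 0, 0, 0], [0.006, 0, 0, 0, 0, 0], [0.006, 0, 0, 0, 0, 0]])

```text
t: 6.55
ee_pos: [501.4, -56.3, 161.0]
orientation: [1.202, 1.214, -1.201]
ft_force: [0.5, 0.0, -1.6]
width: 17.4
```

```bash
python3 -c "
from h import *
to([500.8,-56.3,159])"
```

```text
t 6.55 at [501.4 -56.3 161. ] shift mm (tool) [ 2.  -0.6 -0. ] jaw yaw 0.59 level rot deg [ 0.   -0.03 -0.04] F [ 0.5  0.  -1.6] M [0.01 0.01 0.  ] w 17.4 q6 -0.15
```

carry_out(commands=[[0.003, 0, 0, 0, 0, 0], [0.001, 0, 0, 0, 0, 0]])

```text
t: 6.8
ee_pos: [501.1, -56.3, 158.9]
orientation: [1.202, 1.215, -1.202]
ft_force: [-5.7, 0.5, 14.5]
width: 17.5
```

carry_out(commands=[[0, 0, 0, 0, 0, 0], [0, 0, 0, 0, 0, 0], [0, 0, 0, 0, 0, 0], [0, 0, 0, 0, 0, 0], [0, 0, 0, 0, 0, 0]], grip=0.4)

```text
t: 7.42
ee_pos: [501.7, -56.3, 158.9]
orientation: [1.202, 1.214, -1.201]
ft_force: [-0.6, 1.0, -0.8]
width: 52.5
```

carry_out(commands=[[-0.02, 0, 0, 0, 0, 0], [-0.045, 0, 0, 0, 0, 0], [-0.045, 0, 0, 0, 0, 0]], grip=0)

```text
t: 7.8
ee_pos: [499.2, -56.1, 267.8]
orientation: [1.199, 1.222, -1.207]
ft_force: [0.7, 0.2, -0.5]
width: 79.5
```

Run:
```python
from h import *
to([440.5,257,246])
c=snap('wrist','w4')
p=proj(c,[[502,-57.6,165]])[0];print(p)
```

```text
t 7.8 at [499.2 -56.1 267.8] shift mm (tool) [  22.8  -55.2 -313.6] jaw yaw 0.6 level rot deg [ 0.   -0.1   0.49] F [ 0.7  0.2 -0.5] M [-0.   -0.06  0.01] w 79.5 q6 -0.15
[320.80246561 234.02642141]
```

carry_out(commands=[[0.004, -0.01, -0.055, 0, 0, 0], [0.004, -0.01, -0.055, 0, 0, 0], [0.004, -0.01, -0.055, 0, 0, 0], [0.004, -0.01, -0.055, 0, 0, 0], [0.003, -0.008, -0.055, 0, 0, 0], [0, -0.008, -0.045, 0, 0, 0], [0, 0, 0, 0, 0, 0]])

```text
t: 8.72
ee_pos: [444.3, 271.8, 256.0]
orientation: [1.209, 1.206, -1.197]
ft_force: [-1.3, 1.0, -1.2]
width: 87.8
```

Run:
```python
from h import *
to([440,256,246])
c=snap('wrist','w5'); 
p=proj(c,[[440,256,23]])[0];print(p)
x,y=int(p[0]-50),int(p[1]-75);print(x,y)
f=lambda im,x,y:cv2.resize(im[y:y+150,x:x+100],None,fx=4,fy=4,interpolation=cv2.INTER_CUBIC)
w4=cv2.imread('pics/w4.png')
cv2.imwrite('pics/w5c.png',np.hstack([f(c['pixels'],x,y),f(w4,271,159)]))
```

```text
t 8.725 at [444.3 271.8 256. ] shift mm (tool) [10.  -4.5 15.8] jaw yaw 0.39 level rot deg [ 0.   -0.06 -0.52] F [-1.3  1.  -1.2] M [-0.02 -0.01 -0.01] w 87.8 q6 0.52
[310.51148078 211.5246212 ]
260 136
```

View pics/w5c.png

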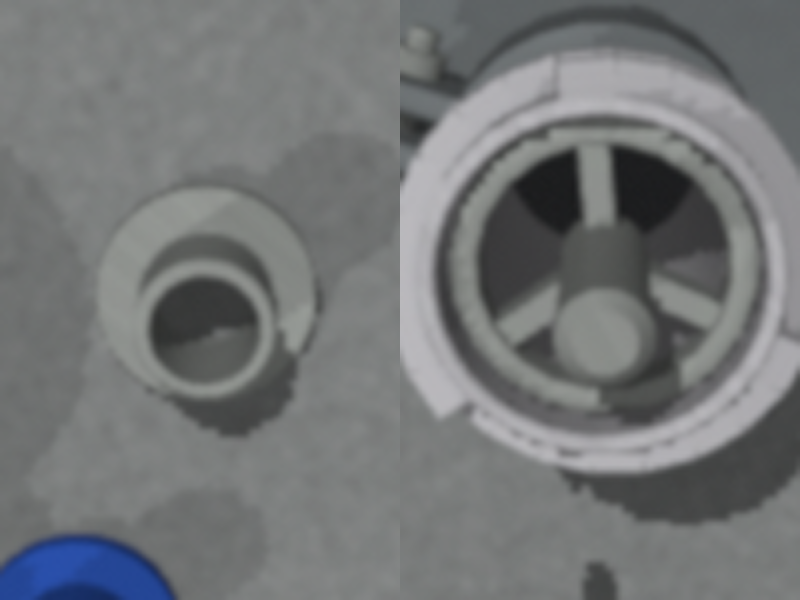

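The left half shows the grey tube die with its nozzle top at (206,328). The right half shows the carrier seated level in the barrel, core up.

Run:
```python
from h import *
W=load('w5')
k=lambda x,y:(260+(x+.5)/4-.5,136+(y+.5)/4-.5)
print('noz',ray(W,k(206,328),46).round(1)); l,r=[ray(W,k(x,295),8) for x in(97,318)];print('x',(l+r)/2,r-l,'far',ray(W,k(206,185),8)[:2]-[0,32])
to([440,256,246])
W=load('w4');k=lambda x,y:(271+(x-400+.5)/4-.5,159+(y+.5)/4-.5)
l,r=[ray(W,k(x,280),144) for x in(452,762)];print('carrier disc x',(l+r)/2,r-l,'far',ray(W,k(606,128),144)[:2]-[0,32],'core',ray(W,k(604,335),190))
print('mouth',(ray(W,k(435,270),150)+ray(W,k(782,270),150))/2)
```

```text
noz [440.8 255.   46. ]
x [441.05162825 254.88962759   8.        ] [63.9655365   0.23378278  0.        ] far [440.56487181 254.81494665]
t 8.775 at [444.4 270.4 255.9] shift mm (tool) [ 9.9 -4.6 14.4] jaw yaw 0.33 level rot deg [ 0.   -0.02 -0.5 ] F [ 0.4 -0.3 -0.2] M [-0.    0.   -0.03] w 87.3 q6 0.52
carrier disc x [503.31237266 -59.4538345  144.        ] [63.64508715  0.75211367  0.        ] far [502.71170017 -59.93542866] core [502.52683441 -55.93938029 190.        ]
mouth [503.52424255 -55.59622622 150.        ]
```

carry_out(commands=[[0.02, -0.004, 0.018, 0, 0, -0.5], [0.05, 0, 0, 0, 0, 0], [0.05, 0, 0, 0, 0, 0], [0.05, 0, 0, 0, 0, 0], [0.02, 0, 0, 0, 0, 0], [0, 0, 0, 0, 0, 0]])

```text
t: 9.52
ee_pos: [443.9, 244.7, 62.0]
orientation: [1.212, 1.206, -1.207]
ft_force: [0.3, -0.2, 1.4]
width: 88.0
```

```bash
python3 -c "
from h import *
to([440.8,255,20])"
```

```text
t 9.525 at [443.9 244.7  62. ] shift mm (tool) [ 42.   -3.3 -10.3] jaw yaw -0.06 level rot deg [ 0.   -0.02 -0.19] F [ 0.3 -0.2  1.4] M [ 0.02 -0.03  0.02] w 88.0 q6 0.48
```

carry_out(commands=[[0, -0.004, -0.013, 0, 0, 0], [0.018, 0, 0, 0, 0, 0], [0.018, 0, 0, 0, 0, 0], [0, 0, 0, 0, 0, 0]])

```text
t: 10.02
ee_pos: [442.4, 259.0, 27.3]
orientation: [1.217, 1.204, -1.202]
ft_force: [-0.0, -0.5, -0.2]
width: 88.2
```

```bash
python3 -c "
from h import *
to([440.8,255,20])"
```

```text
t 10.025 at [442.4 259.   27.3] shift mm (tool) [ 7.3 -1.6  4. ] jaw yaw -0.11 level rot deg [ 0.   -0.19 -0.52] F [-0.  -0.5 -0.2] M [ 0.05  0.01 -0.05] w 88.2 q6 0.51
```

carry_out(commands=[[0.009, -0.002, 0.005, 0, -0.2, -0.5], [0, 0, 0, 0, 0, 0]])

```text
t: 10.28
ee_pos: [440.6, 254.0, 18.4]
orientation: [1.211, 1.208, -1.21]
ft_force: [-0.4, 0.6, 1.0]
width: 87.8
```

```bash
python3 -c "
from h import *
to([440.8,255,20])"
```

```text
t 10.275 at [440.6 254.   18.4] shift mm (tool) [-1.6  0.2 -1. ] jaw yaw -0.08 level rot deg [ 0.   -0.01 -0.04] F [-0.4  0.6  1. ] M [-0.01  0.    0.01] w 87.8 q6 0.5
```

carry_out(commands=[[0, 0, -0.0014, 0, 0, 0], [0, 0, 0, 0, 0, 0], [0, 0, 0, 0, 0, 0], [0, 0, 0, 0, 0, 0], [0, 0, 0, 0, 0, 0], [0, 0, 0, 0, 0, 0], [0, 0, 0, 0, 0, 0], [0, 0, 0, 0, 0, 0]], grip=1)

```text
t: 11.28
ee_pos: [441.1, 255.8, 19.3]
orientation: [1.212, 1.208, -1.208]
ft_force: [-0.4, 0.6, 1.0]
width: 36.5
```

```bash
python3 -c "
from h import *
to([440.8,255,20])"
```

```text
t 11.275 at [441.1 255.8  19.3] shift mm (tool) [-0.7 -0.3  0.8] jaw yaw -0.09 level rot deg [ 0.   -0.05 -0.12] F [-0.4  0.6  1. ] M [-0.04  0.14  0.  ] w 36.5 q6 0.5
```

carry_out(commands=[[-0.03, 0, 0, 0, 0, 0], [-0.05, 0, 0, 0, 0, 0], [-0.05, 0, 0, 0, 0, 0], [-0.05, 0, 0, 0, 0, 0], [-0.05, 0, 0, 0, 0, 0], [0, 0, 0, 0, 0, 0]])

```text
t: 12.02
ee_pos: [439.9, 255.0, 254.7]
orientation: [1.209, 1.208, -1.211]
ft_force: [1.1, 0.4, -2.0]
width: 36.5
```

```bash
python3 -c "
from h import *
to([501.2,-56.5,235])"
```

```text
t 12.025 at [439.9 255.  254.7] shift mm (tool) [ 19.9  61.7 311.4] jaw yaw -0.09 level rot deg [-0.    0.06  0.05] F [ 1.1  0.4 -2. ] M [-0.03  0.02  0.  ] w 36.5 q6 0.5
```

carry_out(commands=[[0.002, 0.01, 0.053, 0, 0, 0], [0.002, 0.01, 0.053, 0, 0, 0], [0.002, 0.01, 0.053, 0, 0, 0], [0.002, 0.01, 0.053, 0, 0, 0], [0.002, 0.01, 0.053, 0, 0, 0], [0.002, 0.01, 0.045, 0, 0, 0], [0, 0, 0, 0, 0, 0]])

```text
t: 12.9
ee_pos: [496.1, -63.8, 232.8]
orientation: [1.201, 1.219, -1.218]
ft_force: [-0.1, 0.6, -1.8]
width: 36.5
```

```bash
python3 -c "
from h import *
to([501.5,-56.2,230])"
```

```text
t 12.9 at [496.1 -63.8 232.8] shift mm (tool) [ 2.7  5.4 -7.6] jaw yaw 0.12 level rot deg [-0.    0.05  0.75] F [-0.1  0.6 -1.8] M [-0.02 -0.01 -0.06] w 36.5 q6 -0.15
```

carry_out(commands=[[0.001, 0.006, -0.01, 0, 0, 0.8], [0, 0, 0, 0, 0, 0]])

```text
t: 13.15
ee_pos: [500.9, -52.0, 229.6]
orientation: [1.207, 1.212, -1.209]
ft_force: [-0.1, -0.3, -1.5]
width: 36.6
```

```bash
python3 -c "
from h import *
to([501.5,-56.2,230])
c=snap('wrist','w6');to([501.5,-56.2,230])
p=proj(c,[[502,-57.6,165]])[0];print(p)
x,y=int(p[0]-100),int(p[1]-75);print(x,y)
cv2.imwrite('pics/w6c.png',cv2.resize(c['pixels'][y:y+150,x:x+200],None,fx=4,fy=4,interpolation=cv2.INTER_CUBIC))
"
```

```text
t 13.15 at [500.9 -52.  229.6] shift mm (tool) [-0.4  0.6  4.2] jaw yaw 0.1 level rot deg [ 0.   -0.02  0.12] F [-0.1 -0.3 -1.5] M [0.05 0.05 0.  ] w 36.6 q6 -0.13
t 13.2 at [500.7 -52.1 229.7] shift mm (tool) [-0.3  0.8  4.1] jaw yaw 0.12 level rot deg [ 0.   -0.01  0.14] F [ 0.4 -0.5 -2.3] M [-0.03  0.01 -0.07] w 36.6 q6 -0.13
[317.69367558 256.58963388]
217 181
```

View pics/w6c.png

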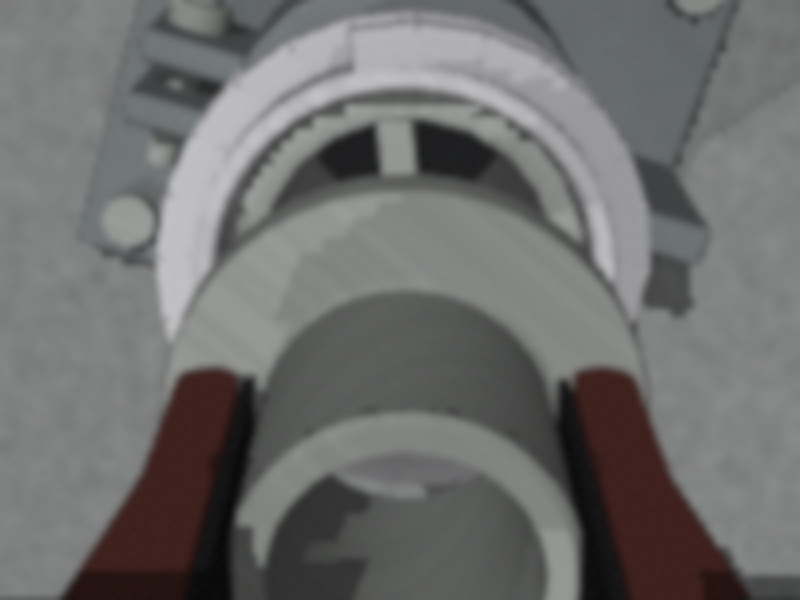

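The die is level above the mouth. Its flange spans x 168–648 with the edge at y≈188, and the rim's inner edge is at y≈92.

Run:
```python
from h import *
W=load('w6')
k=lambda x,y:(217+(x+.5)/4-.5,181+(y+.5)/4-.5)
l,r=[ray(W,k(x,390),218.4) for x in(166,652)];print('fl x',(l+r)/2,r-l,'y',ray(W,k(405,188),218.4)[:2]-[0,32])
print('noz',[ray(W,k(x,570),256.4).round(1) for x in(231,581)], ray(W,k(405,411),256.4)[:2]-[0,19])
print('mouth far inner',ray(W,k(405,91),150)[:2]-[0,33.5],'outer',ray(W,k(405,68),150)[:2]-[0,37.5],'x',(ray(W,k(157,225),145)+ray(W,k(651,225),145))/2)
```

```text
fl x [502.64451546 -49.20475675 218.4       ] [63.23013389  0.07773053  0.        ] y [502.09256764 -53.82235713]
noz [array([483.7, -52.9, 256.4]), array([520.8, -52.8, 256.4])] [502.11624524 -53.46622996]
mouth far inner [502.07950434 -58.15042227] outer [502.07492741 -58.17660436] x [501.93037685 -50.1842995  145.        ]
```

carry_out(commands=[[0.01, 0, 0.0045, 0, 0, 0], [0.02, 0, 0, 0, 0, 0], [0.02, 0, 0, 0, 0, 0], [0, 0, 0, 0, 0, 0]])

```text
t: 13.7
ee_pos: [500.1, -54.6, 177.3]
orientation: [1.203, 1.214, -1.205]
ft_force: [-0.1, 0.5, -0.9]
width: 36.6
```

```bash
python3 -c "
from h import *
to([500.9,-56.4,172])"
```

```text
t 13.7 at [500.1 -54.6 177.3] shift mm (tool) [5.3 0.8 1.8] jaw yaw 0.42 level rot deg [-0.    0.    0.13] F [-0.1  0.5 -0.9] M [ 0.01 -0.04 -0.01] w 36.6 q6 -0.14
```

carry_out(commands=[[0.003, 0.0012, 0.0026, 0, 0, 0], [0, 0, 0, 0, 0, 0]])

```text
t: 13.95
ee_pos: [502.0, -57.2, 175.0]
orientation: [1.203, 1.214, -1.204]
ft_force: [-0.3, -0.2, -1.4]
width: 36.5
```

```bash
python3 -c "
from h import *
to([500.9,-56.4,172])"
```

```text
t 13.95 at [502.  -57.2 175. ] shift mm (tool) [ 3.  -1.1 -0.8] jaw yaw 0.47 level rot deg [-0.    0.02  0.05] F [-0.3 -0.2 -1.4] M [ 0. -0.  0.] w 36.5 q6 -0.14
```

carry_out(commands=[[0.005, -0.0008, -0.0006, 0, 0, 0], [0.003, 0, 0, 0, 0, 0]])

```text
t: 14.2
ee_pos: [501.9, -56.7, 167.5]
orientation: [1.203, 1.212, -1.203]
ft_force: [0.1, -0.2, -1.1]
width: 36.2
```

```bash
python3 -c "
from h import *
to([500.9,-56.4,163.3])"
```

```text
t 14.2 at [501.9 -56.7 167.5] shift mm (tool) [ 4.2 -1.  -0.3] jaw yaw 0.46 level rot deg [ 0.    0.03 -0.07] F [ 0.1 -0.2 -1.1] M [ 0.02  0.02 -0.06] w 36.2 q6 -0.14
```

carry_out(commands=[[0.004, -0.0003, 0, 0, 0, 0], [0.0025, 0, 0, 0, 0, 0]])

```text
t: 14.45
ee_pos: [501.8, -56.8, 163.0]
orientation: [1.203, 1.211, -1.202]
ft_force: [-15.0, 1.0, 41.8]
width: 36.5
```

```bash
python3 -c "
from h import *
to([500.9,-56.4,163.3])"
```

```text
t 14.45 at [501.8 -56.8 163. ] shift mm (tool) [-0.3 -0.9 -0.4] jaw yaw 0.48 level rot deg [ 0.    0.05 -0.08] F [-15.    1.   41.8] M [0.36 2.87 0.21] w 36.5 q6 -0.14
```

carry_out(commands=[[-0.0015, 0, 0, 0, 0, 0], [0, 0, 0, 0, 0, 0], [0, 0, 0, 0, 0, 0], [0, 0, 0, 0, 0, 0], [0, 0, 0, 0, 0, 0], [0, 0, 0, 0, 0, 0]], grip=0)

```text
t: 15.2
ee_pos: [502.3, -56.9, 164.7]
orientation: [1.203, 1.211, -1.202]
ft_force: [0.5, 0.1, 0.5]
width: 87.3
```

carry_out(commands=[[-0.02, 0, 0, 0, 0, 0], [-0.045, 0, 0, 0, 0, 0], [-0.045, 0, 0, 0, 0, 0], [0, 0, 0, 0, 0, 0]])

```text
t: 15.7
ee_pos: [501.5, -56.7, 276.8]
orientation: [1.203, 1.213, -1.203]
ft_force: [-0.5, 0.1, -0.5]
width: 87.9
```

Run:
```python
from h import *
to([624,265,250])
snap('wrist','w7')
S=load('side0');C=load('scene0')
print('pot',ray(S,(309,379),95).round(0), ray(C,(446,171),95).round(0))
```

```text
t 15.7 at [501.5 -56.7 276.8] shift mm (tool) [  26.6  125.2 -320.7] jaw yaw 0.48 level rot deg [ 0.    0.04 -0.  ] F [-0.5  0.1 -0.5] M [-0.05 -0.01 -0.05] w 87.9 q6 -0.14
pot [554. 408.  95.] [553. 406.  95.]
```

carry_out(commands=[[0, 0.02, -0.05, -2, 0, 0], [0, 0.02, -0.055, -2, 0, 0], [0, 0.02, -0.055, -2, 0, 0], [0, 0.02, -0.055, -2, 0, 0], [0, 0.02, -0.055, -2, 0, 0], [0.01, 0.018, -0.05, 0, 0, 0], [0, 0, 0, 0, 0, 0]])

```text
t: 16.62
ee_pos: [583.9, 280.4, 250.4]
orientation: [1.06, 1.303, -1.088]
ft_force: [1.4, -0.6, -0.6]
width: 88.0
```

Run:
```python
from h import *
to([624,265,250])
c=snap('wrist','w8');to([624,265,250])
p=proj(c,[[624,273.5,35]])[0];print(p)
x,y=int(p[0]-75),int(p[1]-75);print(x,y)
f=lambda im,x,y,w:cv2.resize(im[y:y+150,x:x+w],None,fx=4,fy=4,interpolation=cv2.INTER_CUBIC)
w=cv2.imread('pics/w7.png'); w=cv2.resize(w[100:400,225:425],(200,300)); w=np.vstack([w,w*0])
cv2.imwrite('pics/w8c.png',np.hstack([f(c['pixels'],x,y,150),w]))
```

```text
t 16.625 at [583.9 280.4 250.4] shift mm (tool) [-0.3 36.6 22.5] jaw yaw 10.59 level rot deg [-0.    0.11  1.14] F [ 1.4 -0.6 -0.6] M [-0.01 -0.02  0.01] w 88.0 q6 0.24
t 16.675 at [583.8 278.7 250.7] shift mm (tool) [ 0.  37.  20.8] jaw yaw 10.53 level rot deg [-0.    0.14  1.15] F [-0.3 -0.3 -0.4] M [ 0.   -0.05 -0.01] w 87.8 q6 0.24
[356.09528934 213.17048776]
281 138
```

View pics/w8c.png

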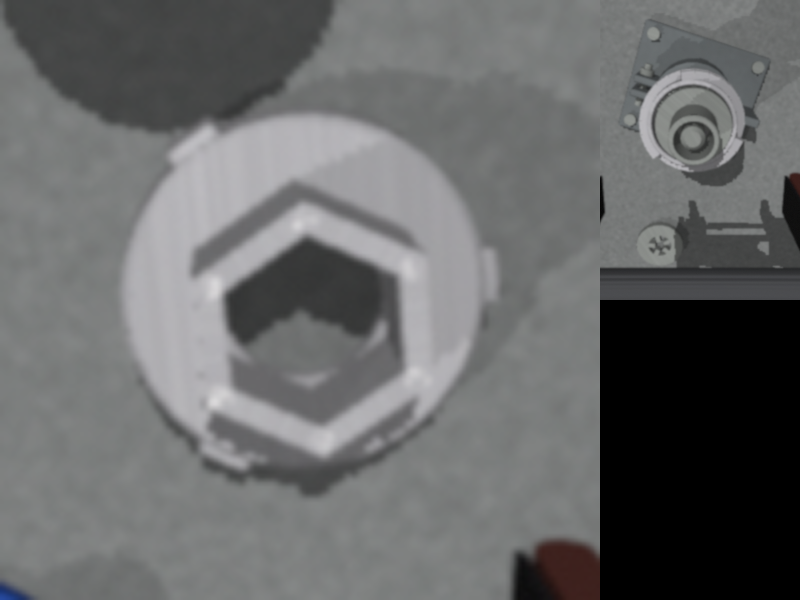

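The die is seated nozzle up with the core showing inside. The ring has its hex top centred about (313,331) and bosses at (192,145), (490,275) and (225,458).

Run:
```python
from h import *
W=load('w8')
k=lambda x,y:(281+(x+.5)/4-.5,138+(y+.5)/4-.5)
V=np.array([ray(W,k(*p),58)[:2] for p in[(303,205),(421,258),(430,383),(323,453),(205,407),(199,282)]])
c=V.mean(0);print('hex c',c.round(1));d=V-c;print(np.hypot(*d.T).round(1),(np.degrees(np.arctan2(d[:,1],d[:,0]))%60).round(1))
l,r=[ray(W,k(x,290),24) for x in(122,484)];print('skirt x',(l+r)/2,r-l,'y',ray(W,k(303,112),24)[:2]-[0,50])
for p in[(192,142),(490,275),(225,455)]:
    d=ray(W,k(*p),10)[:2]-c;print(np.hypot(*d).round(1),np.degrees(np.arctan2(d[1],d[0])).round(1))
W=load('w7')
```

```text
hex c [625.4 271.5]
[32.8 32.4 32.8 32.4 33.6 31.8] [46.9 47.3 47.1 46.9 46.8 46.2]
skirt x [624.8936552  274.32869618  24.        ] [97.16113912 18.52830325  0.        ] y [614.68878146 271.51021265]
51.2 137.0
54.0 14.8
54.3 -101.0
```

carry_out(commands=[[0.01, 0.043, 0.016, -4, 0, 0.8], [0.04, 0, 0, -3.5, 0, 0.5], [0.05, 0, 0, 0, 0, 0], [0.04, 0, 0, 0, 0, 0], [0, 0, 0, 0, 0, 0]])

```text
t: 17.3
ee_pos: [628.2, 261.6, 103.8]
orientation: [0.971, 1.34, -0.978]
ft_force: [-0.7, 0.5, -0.9]
width: 87.8
```

```bash
python3 -c "
from h import *
to([625.2,271.7,28])"
```

```text
t 17.3 at [628.2 261.6 103.8] shift mm (tool) [ 75.8   0.5 -10.8] jaw yaw 17.99 level rot deg [-0.    0.2   0.14] F [-0.7  0.5 -0.9] M [ 0.02 -0.02 -0.02] w 87.8 q6 0.07
```

carry_out(commands=[[0.01, 0, -0.013, 0.5, 0.2, 0], [0.025, 0, 0, 0, 0, 0], [0.025, 0, 0, 0, 0, 0], [0, 0, 0, 0, 0, 0]])

```text
t: 17.8
ee_pos: [627.2, 275.8, 48.7]
orientation: [0.989, 1.334, -0.978]
ft_force: [-1.7, -0.4, -0.6]
width: 87.9
```

```bash
python3 -c "
from h import *
to([625.2,271.7,28])"
```

```text
t 17.8 at [627.2 275.8  48.7] shift mm (tool) [20.7 -3.3  3.4] jaw yaw 17.29 level rot deg [ 0.   -0.09 -0.38] F [-1.7 -0.4 -0.6] M [-0.02  0.   -0.04] w 87.9 q6 0.09
```

carry_out(commands=[[0.008, -0.004, 0.005, 0.3, -0.1, -0.5], [0.012, 0, 0, 0, 0, 0], [0, 0, 0, 0, 0, 0]])

```text
t: 18.18
ee_pos: [626.7, 270.7, 31.3]
orientation: [0.99, 1.333, -0.986]
ft_force: [0.7, 0.1, -0.5]
width: 87.6
```

```bash
python3 -c "
from h import *
to([625.2,271.7,28])"
```

```text
t 18.175 at [626.7 270.7  31.3] shift mm (tool) [ 3.3 -1.1 -1.4] jaw yaw 16.97 level rot deg [ 0.   -0.01 -0.15] F [ 0.7  0.1 -0.5] M [ 0.01 -0.01 -0.01] w 87.6 q6 0.09
```

carry_out(commands=[[0.004, -0.001, -0.0018, 0, 0, 0], [0, 0, 0, 0, 0, 0], [0, 0, 0, 0, 0, 0], [0, 0, 0, 0, 0, 0], [0, 0, 0, 0, 0, 0], [0, 0, 0, 0, 0, 0]], grip=1)

```text
t: 18.92
ee_pos: [625.1, 272.3, 27.7]
orientation: [0.99, 1.334, -0.986]
ft_force: [-0.3, -0.3, 0.1]
width: 57.8
```

```bash
python3 -c "
from h import *
to([625.2,271.7,28])"
```

```text
t 18.925 at [625.1 272.3  27.7] shift mm (tool) [-0.3 -0.1  0.6] jaw yaw 16.96 level rot deg [ 0.   -0.02 -0.15] F [-0.3 -0.3  0.1] M [-0.01  0.22  0.04] w 57.8 q6 0.1
```

carry_out(commands=[[-0.03, 0, 0, 0, 0, 0], [-0.045, 0, 0, 4, 0, 0], [-0.045, 0, 0, 5, 0, 0], [-0.045, 0, 0, 5, 0, 0], [-0.045, 0, 0, 5, 0, 0], [-0.02, 0, 0, 0, 0, 0]])

```text
t: 19.68
ee_pos: [622.7, 271.1, 259.0]
orientation: [1.24, 1.189, -1.248]
ft_force: [-0.5, 0.9, -3.0]
width: 57.8
```

```bash
python3 -c "
from h import *
to([501.3,-56.5,240])"
```

```text
t 19.675 at [622.7 271.1 259. ] shift mm (tool) [  20.4 -105.8  332.9] jaw yaw -2.69 level rot deg [-0.    0.14  0.28] F [-0.5  0.9 -3. ] M [ 0.01 -0.02  0.03] w 57.8 q6 0.44
```

carry_out(commands=[[0.002, -0.018, 0.053, 0, 0, 0], [0.002, -0.018, 0.055, 0, 0, 0], [0.002, -0.018, 0.055, 0, 0, 0], [0.002, -0.018, 0.055, 0, 0, 0], [0.002, -0.018, 0.055, 0, 0, 0], [0.002, -0.018, 0.05, 0, 0, 0], [0, 0, 0, 0, 0, 0]])

```text
t: 20.55
ee_pos: [496.7, -54.6, 247.8]
orientation: [1.242, 1.186, -1.242]
ft_force: [0.4, 1.1, -3.5]
width: 57.5
```

```bash
python3 -c "
from h import *
to([501.3,-56.5,230])"
```

```text
t 20.55 at [496.7 -54.6 247.8] shift mm (tool) [17.8  4.7  1.7] jaw yaw -2.57 level rot deg [ 0.    0.06 -0.07] F [ 0.4  1.1 -3.5] M [ 0.05 -0.01 -0.03] w 57.5 q6 -0.09
```

carry_out(commands=[[0.014, 0.0055, 0.002, 0, 0, 0], [0, 0, 0, 0, 0, 0]])

```text
t: 20.8
ee_pos: [502.8, -56.4, 232.7]
orientation: [1.243, 1.186, -1.241]
ft_force: [-0.2, -0.4, -3.2]
width: 57.8
```

```bash
python3 -c "
from h import *
c=snap('wrist','w9');to([501.3,-56.5,230])
p=proj(c,[[502,-57.6,190]])[0];print(p)
x,y=int(p[0]-100),int(p[1]-110);print(x,y)
cv2.imwrite('pics/w9c.png',cv2.resize(c['pixels'][y:y+150,x:x+200],None,fx=4,fy=4,interpolation=cv2.INTER_CUBIC))
"
```

```text
t 20.85 at [503.2 -56.2 233.2] shift mm (tool) [ 3.2 -1.9  0.3] jaw yaw -2.56 level rot deg [ 0.    0.04 -0.16] F [-0.5 -0.9 -2.6] M [ 0.    0.01 -0.04] w 57.6 q6 -0.09
[314.2101861  262.85883981]
214 152
```

View pics/w9c.png

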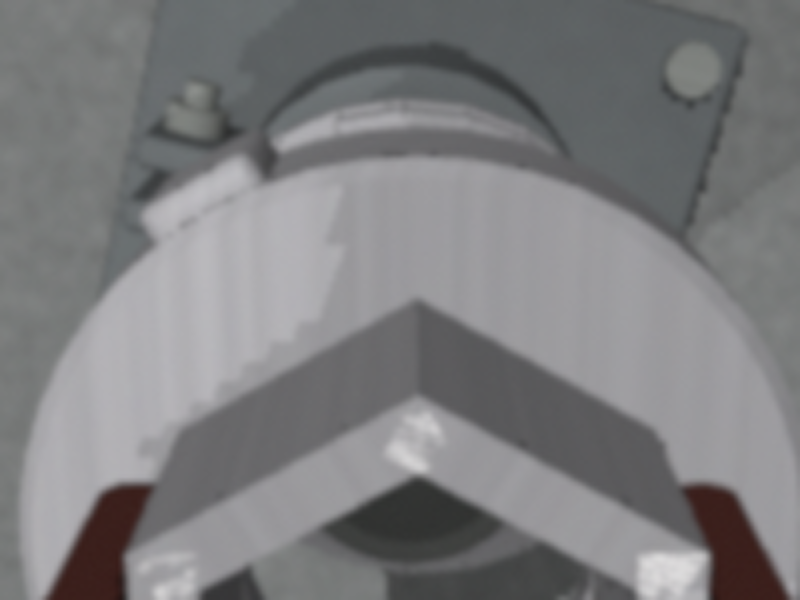

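The ring hangs level over the mouth. Skirt edge is at y≈155, and the nose's top vertices are at (418,396), (128,552) and (710,552).

Run:
```python
from h import *
W=load('w9')
k=lambda x,y:(214+(x+.5)/4-.5,152+(y+.5)/4-.5)
print('skirt y',ray(W,k(418,155),229.5)[:2]-[0,50],'x',((ray(W,k(20,500),229.5)+ray(W,k(798,500),229.5))/2).round(1))
V=[ray(W,k(*p),263.5)[:2] for p in[(418,396),(128,552),(710,552)]]
print(np.round(V,1)); 
d=V[1]-V[2];print('yaw',np.degrees(np.arctan2(d[1],d[0])),'y c',V[0][1]-33.5,(V[1][1]+V[2][1])/2-16.7,'x c',(V[1][0]+V[2][0])/2)
```

```text
skirt y [506.54771325 -55.98469032] x [503.5 -49.1 229.5]
[[505.6 -23.1]
 [476.  -38.3]
 [534.  -41. ]]
yaw 177.27961582772156 y c -56.62862107246299 -56.3374182766763 x c 504.99438778056594
```

carry_out(commands=[[0.01, -0.0017, 0.001, 0, 0, 0], [0.02, 0, 0, 0, 0, 0], [0.018, 0, 0, 0, 0, 0], [0, 0, 0, 0, 0, 0]])

```text
t: 21.35
ee_pos: [502.1, -54.7, 182.5]
orientation: [1.239, 1.188, -1.237]
ft_force: [-1.6, 0.4, -2.9]
width: 57.6
```

```bash
python3 -c "
from h import *
to([501.5,-57.1,184])"
```

```text
t 21.35 at [502.1 -54.7 182.5] shift mm (tool) [-1.5 -0.5  2.4] jaw yaw -2.26 level rot deg [ 0.    0.05 -0.14] F [-1.6  0.4 -2.9] M [-0.02 -0.01  0.  ] w 57.6 q6 -0.09
```

carry_out(commands=[[0.001, -0.0008, 0.0035, 0, 0, 0], [0, 0, 0, 0, 0, 0]])

```text
t: 21.6
ee_pos: [501.7, -57.9, 182.1]
orientation: [1.238, 1.188, -1.236]
ft_force: [-0.1, -0.7, -2.4]
width: 57.8
```

```bash
python3 -c "
from h import *
to([501.5,-57.1,184])"
```

```text
t 21.6 at [501.7 -57.9 182.1] shift mm (tool) [-1.9 -0.2 -0.8] jaw yaw -2.2 level rot deg [ 0.    0.05 -0.18] F [-0.1 -0.7 -2.4] M [0.05 0.   0.01] w 57.8 q6 -0.1
```

Lower to the first rest (expected TCP z ≈ 167).

carry_out(commands=[[0.006, 0, -0.0005, 0.5, 0, 0], [0.004, 0, 0, 0, 0, 0], [0, 0, 0, 0, 0, 0]])

```text
t: 21.98
ee_pos: [502.0, -57.5, 172.3]
orientation: [1.246, 1.182, -1.242]
ft_force: [-0.2, -0.4, -3.2]
width: 57.8
```

```bash
python3 -c "
from h import *
to([501.5,-57.1,167])"
```

```text
t 21.975 at [502.  -57.5 172.3] shift mm (tool) [ 5.3 -0.6 -0.4] jaw yaw -2.75 level rot deg [ 0.    0.06 -0.26] F [-0.2 -0.4 -3.2] M [-0.03  0.06  0.05] w 57.8 q6 -0.09
```

carry_out(commands=[[0.004, 0, 0, 0, 0, 0], [0.002, 0, 0, 0, 0, 0]])

```text
t: 22.22
ee_pos: [502.1, -57.5, 166.2]
orientation: [1.246, 1.182, -1.242]
ft_force: [-3.5, 2.3, 13.9]
width: 57.6
```

```bash
python3 -c "
from h import *
to([501.5,-57.1,167])"
```

```text
t 22.225 at [502.1 -57.5 166.2] shift mm (tool) [-0.8 -0.6 -0.3] jaw yaw -2.76 level rot deg [ 0.    0.05 -0.26] F [-3.5  2.3 13.9] M [ 0.16  0.97 -0.07] w 57.6 q6 -0.09
```

carry_out(commands=[[0, -0.0003, 0, 6, 0, 0], [0.0006, 0, 0, 7, 0, 0], [0.0007, 0, 0, 7, 0, 0], [0.0007, 0, 0, 7, 0, 0], [0.0007, 0, 0, 7, 0, 0]])

```text
t: 22.85
ee_pos: [502.1, -57.7, 162.9]
orientation: [1.679, 0.817, -1.672]
ft_force: [-0.0, -0.3, -2.7]
width: 57.5
```

```bash
python3 -c "
from h import *
to([501.8,-57.3,162])"
```

```text
t 22.85 at [502.1 -57.7 162.9] shift mm (tool) [ 0.9 -0.5 -0.1] jaw yaw -37.8 level rot deg [ 0.   -0.1  -0.28] F [-0.  -0.3 -2.7] M [0.06 0.04 0.03] w 57.5 q6 0.52
```

carry_out(commands=[[0.0006, -0.0003, 0, 6, 0, 0.2], [0.0006, 0, 0, 6, 0, 0], [0.0002, 0, 0, 6, 0, 0]])

```text
t: 23.22
ee_pos: [502.1, -58.2, 161.8]
orientation: [1.891, 0.562, -1.879]
ft_force: [-2.9, -1.2, 2.1]
width: 57.7
```

```bash
python3 -c "
from h import *
to([501.8,-57.3,162])"
```

```text
t 23.225 at [502.1 -58.2 161.8] shift mm (tool) [-0.2 -0.9 -0.3] jaw yaw -56.37 level rot deg [ 0.  -0.2 -0.5] F [-2.9 -1.2  2.1] M [-0.33  0.68  0.12] w 57.7 q6 0.85
```

carry_out(commands=[[0, -0.0005, -0.0003, 6, 0, 0], [0, 0, 0, 5, 0, 0]])

```text
t: 23.48
ee_pos: [501.6, -57.8, 161.7]
orientation: [2.011, 0.388, -2.0]
ft_force: [0.5, 1.6, -3.2]
width: 57.6
```

```bash
python3 -c "
from h import *
to([501.8,-57.3,162])"
```

```text
t 23.475 at [501.6 -57.8 161.7] shift mm (tool) [-0.3 -0.4 -0.4] jaw yaw -67.71 level rot deg [ 0.   -0.23 -0.44] F [ 0.5  1.6 -3.2] M [0.73 0.65 0.65] w 57.6 q6 1.05
```

carry_out(commands=[[0, 0, 0, 4, 0, 0], [0, 0, 0, 4, 0, 0]])

```text
t: 23.72
ee_pos: [502.0, -57.7, 162.0]
orientation: [2.09, 0.256, -2.078]
ft_force: [2.0, 2.0, -1.8]
width: 59.7
```

```bash
python3 -c "
from h import *
to([501.8,-57.3,162])"
```

```text
t 23.725 at [502.  -57.7 162. ] shift mm (tool) [-0.1 -0.4  0.1] jaw yaw -75.58 level rot deg [ 0.   -0.29 -0.47] F [ 2.   2.  -1.8] M [ 0.86 -0.13  1.95] w 59.7 q6 1.19
```

carry_out(commands=[[0, 0, 0, 2, 0, 0]])

```text
t: 23.85
ee_pos: [502.5, -57.5, 162.0]
orientation: [2.11, 0.222, -2.095]
ft_force: [1.8, 2.2, -3.6]
width: 59.9
```

```bash
python3 -c "
from h import *
to([501.8,-57.3,162])"
```

```text
t 23.85 at [502.5 -57.5 162. ] shift mm (tool) [ 0.  -0.3  0.7] jaw yaw -77.46 level rot deg [ 0.   -0.36 -0.5 ] F [ 1.8  2.2 -3.6] M [ 0.9  -0.32  1.8 ] w 59.9 q6 1.22
```

carry_out(commands=[[0, 0, 0, 0, 0, 0], [0, 0, 0, 0, 0, 0], [0, 0, 0, 0, 0, 0], [0, 0, 0, 0, 0, 0], [0, 0, 0, 0, 0, 0]], grip=0)

```text
t: 24.48
ee_pos: [503.3, -57.9, 162.8]
orientation: [2.113, 0.22, -2.094]
ft_force: [0.1, 0.3, 0.0]
width: 87.8
```

carry_out(commands=[[-0.02, 0, 0, 0, 0, 0], [-0.045, 0, 0, 0, 0, 0], [-0.045, 0, 0, 0, 0, 0], [-0.01, 0, 0, 0, 0, 0], [0, 0, 0, 0, 0, 0]])

```text
t: 25.1
ee_pos: [501.1, -57.1, 284.7]
orientation: [2.111, 0.22, -2.098]
ft_force: [-0.5, -1.0, -1.2]
width: 87.8
```

```bash
python3 -c "
from h import *
to([501.8,-57.3,280])
c=snap('wrist','w10')
s=snap('side','s10')
p=proj(c,[[502,-57.6,190]])[0];x,y=int(p[0]-50),int(p[1]-75);print(x,y)
q=proj(s,[[502,-57.6,150]])[0];u,v=int(q[0]-33),int(q[1]-50);print(u,v)
cv2.imwrite('pics/w10c.png',np.hstack([cv2.resize(c['pixels'][y:y+150,x:x+100],(400,600),interpolation=cv2.INTER_CUBIC),cv2.resize(s['pixels'][v:v+100,u:u+66],(396,600),interpolation=cv2.INTER_CUBIC)]))
"
```

```text
t 25.1 at [501.1 -57.1 284.7] shift mm (tool) [ 4.7  0.3 -0.6] jaw yaw -77.64 level rot deg [ 0.   -0.3  -0.44] F [-0.5 -1.  -1.2] M [0.01 0.12 0.02] w 87.8 q6 1.22
267 161
309 177
```

View pics/w10c.png

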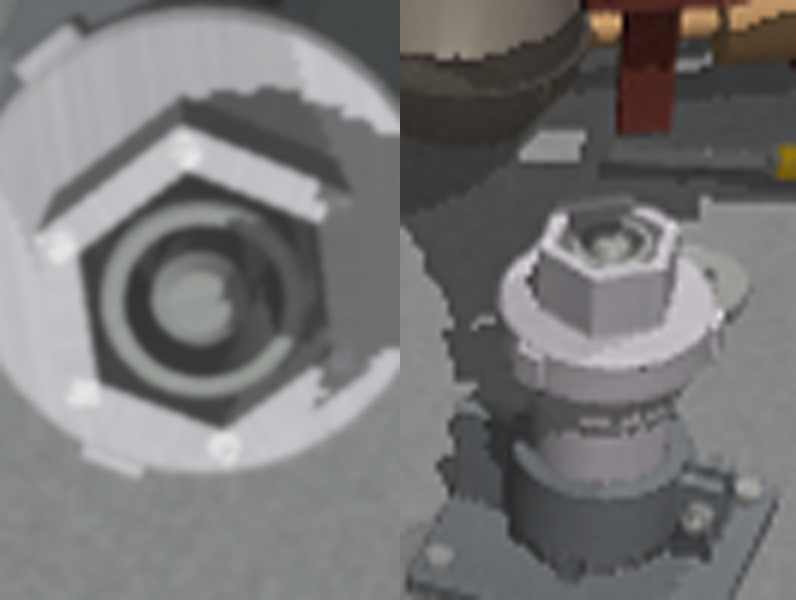

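The ring sits level, with the nozzle and core concentric in its nose. Hex vertices are at (185,130), (38,240), (82,405) and (225,455). I'll check its angle.

Run:
```python
from h import *
W=load('w10')
k=lambda x,y:(267+(x+.5)/4-.5,161+(y+.5)/4-.5)
V=np.array([ray(W,k(*p),192)[:2] for p in[(184,127),(37,238),(76,406),(226,460)]])
c=(V[0]+V[3])/2;print('c',c.round(1));d=V-c;print(np.hypot(*d.T).round(1),(np.degrees(np.arctan2(d[:,1],d[:,0]))).round(1), 'flats mod60',((np.degrees(np.arctan2(d[:,1],d[:,0]))-30)%60).round(1))
```

```text
c [503.7 -57.6]
[32.3 32.8 32.2 32.3] [  19.2   81.4  143.  -160.8] flats mod60 [49.2 51.4 53.  49.2]
```

The ring's flats put it at about −69.5°, so it turned about 67° in all. The torque reached about 1.9 N m before the jaws began to slip on the hex. I'll take a fresh, aligned grip and check it is still tight.

carry_out(commands=[[0.03, 0, 0, -8, 0, 0], [0.04, 0, 0, -1, -0.2, -0.4], [0.03, 0, 0, 0, 0, 0], [0, 0, 0, 0, 0, 0]])

```text
t: 25.7
ee_pos: [497.4, -57.0, 175.7]
orientation: [2.006, 0.388, -2.025]
ft_force: [-0.6, -0.1, 0.8]
width: 87.7
```

```bash
python3 -c "
from h import *
to([501.9,-57.5,163])"
```

```text
t 25.7 at [497.4 -57.  175.7] shift mm (tool) [12.7  2.1 -4.1] jaw yaw -68.34 level rot deg [-0.    0.52  0.24] F [-0.6 -0.1  0.8] M [0.04 0.16 0.03] w 87.7 q6 1.06
```

carry_out(commands=[[0.003, 0.0028, -0.005, 1, 0.6, 0.3], [0.007, 0, 0, 0, 0, 0], [0, 0, 0, 0, 0, 0]])

```text
t: 26.08
ee_pos: [504.5, -58.0, 166.4]
orientation: [2.029, 0.366, -2.021]
ft_force: [0.5, 1.2, 1.1]
width: 87.6
```

```bash
python3 -c "
from h import *
to([501.9,-57.5,163])"
```

```text
t 26.075 at [504.5 -58.  166.4] shift mm (tool) [ 3.4 -1.3  2.3] jaw yaw -69.42 level rot deg [ 0.   -0.21 -0.13] F [0.5 1.2 1.1] M [0.03 0.13 0.01] w 87.6 q6 1.07
```

carry_out(commands=[[0.003, -0.0015, 0.003, 0, 0, 0], [0, 0, 0, 0, 0, 0], [0, 0, 0, 0, 0, 0], [0, 0, 0, 0, 0, 0], [0, 0, 0, 0, 0, 0], [0, 0, 0, 0, 0, 0]], grip=1)

```text
t: 26.82
ee_pos: [501.6, -57.8, 164.4]
orientation: [2.032, 0.365, -2.019]
ft_force: [-0.0, -0.3, 0.1]
width: 57.6
```

```bash
python3 -c "
from h import *
to([501.9,-57.5,163])"
```

```text
t 26.825 at [501.6 -57.8 164.4] shift mm (tool) [ 1.4 -0.1 -0.4] jaw yaw -69.45 level rot deg [ 0.   -0.33 -0.19] F [-0.  -0.3  0.1] M [-0.01  0.08 -0.1 ] w 57.6 q6 1.07
```

carry_out(commands=[[0, 0, 0, 3, 0, 0]])

```text
t: 26.95
ee_pos: [502.0, -57.6, 164.6]
orientation: [2.061, 0.317, -2.047]
ft_force: [0.3, 1.6, 0.7]
width: 58.5
```

```bash
python3 -c "
from h import *
to([501.9,-57.5,163])"
```

```text
t 26.95 at [502.  -57.6 164.6] shift mm (tool) [ 1.6 -0.2  0.1] jaw yaw -72.33 level rot deg [ 0.   -0.37 -0.21] F [0.3 1.6 0.7] M [0.46 0.07 1.62] w 58.5 q6 1.13
```

carry_out(commands=[[0, 0, 0, 3, 0, 0]])

```text
t: 27.08
ee_pos: [502.2, -57.5, 164.7]
orientation: [2.089, 0.268, -2.074]
ft_force: [1.1, 2.4, 0.8]
width: 58.9
```

```bash
python3 -c "
from h import *
to([501.9,-57.5,163])"
```

```text
t 27.075 at [502.2 -57.5 164.7] shift mm (tool) [ 1.7 -0.1  0.3] jaw yaw -75.16 level rot deg [ 0.   -0.38 -0.25] F [1.1 2.4 0.8] M [ 0.62 -0.17  1.9 ] w 58.9 q6 1.18
```

Torque rises to 1.6 N m within 3°, so the ring is firmly tight. Release, retreat and hand in.

carry_out(commands=[[0, 0, 0, 0, 0, 0], [0, 0, 0, 0, 0, 0], [0, 0, 0, 0, 0, 0], [0, 0, 0, 0, 0, 0], [0, 0, 0, 0, 0, 0]], grip=0)

```text
t: 27.7
ee_pos: [502.3, -57.5, 164.8]
orientation: [2.089, 0.269, -2.073]
ft_force: [-0.1, 0.4, -0.8]
width: 87.8
```

carry_out(commands=[[-0.02, 0, 0, 0, 0, 0], [-0.045, 0, 0, 0, 0, 0], [-0.045, 0, 0, 0, 0, 0], [0, 0, 0, 0, 0, 0], [0, 0, 0, 0, 0, 0]])

```text
t: 28.32
ee_pos: [500.4, -57.3, 276.6]
orientation: [2.086, 0.27, -2.077]
ft_force: [0.2, 0.1, 0.4]
width: 87.9
```

```bash
python3 -c "
from h import *
to([501.9,-57.5,163])
s=ctrl.get_image('side')['pixels'];b=cv2.imread('pics/s10.png')
d=cv2.absdiff(s,b).max(2)[195:260,315:365];print('side diff near ring',(d>25).sum())
ctrl.close_job()"
```

```text
t 28.325 at [500.4 -57.3 276.6] shift mm (tool) [113.6   0.3  -0.9] jaw yaw -75.08 level rot deg [ 0.   -0.24 -0.17] F [0.2 0.1 0.4] M [0.04 0.1  0.01] w 87.9 q6 1.17
side diff near ring 86
the job is handed in; nothing more can be done
```

The carrier, tube die and retaining ring are assembled on the barrel, the ring is screwed down tight, and the job is handed in. It took about 28 s of the 72 s allowed, and no verdict was reported.

- **Carrier:** it went in without side force and touched down at the expected height. A wrist picture then showed it level in the bore, core up.
- **Tube die:** I picked the grey one, not the blue. It seated over the core at its expected height, with about 42 N down and 15 N sideways at touchdown. A picture after release showed it in place with the core inside.
- **Ring:** it dropped to about 11.5 mm below the rim, as described. It was then screwed about 67° clockwise down to home height, where the jaws slipped on the hex at about 1.9 N m.
- **Tightness check:** a second, aligned grip met 1.6 N m within 3° and 1.9 N m after 6°. The ring's press on the die cannot be measured directly, so I judged it from this torque.

**Last checks that were off or unclear:**
- **Angle:** the measured 67° is a little under the nominal 70°, which is within my reading error.
- **Centring:** the last wrist estimate of the ring's centre was about 1.5 mm off the barrel's in x, which is within the camera calibration.
- **Final comparison:** 86 pixels near the ring changed between the side pictures before and after the second tightening. I did not look into it, and the arm, its shadow or a small ring turn could explain it.
- **Bystanders:** I did not re-measure them at the end; no move went near enough to touch one.

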